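Hold the sample slide flush on the tilted stage

ROBOT

A 6-joint arm with a two-finger parallel gripper is mounted at the origin on the work surface. World frame = base frame: x ahead of the robot, y to its left, z up, the work surface at z = 0. Lengths are in m, angles in rad, forces in N, time in s.
With the tool pointing down it reaches from about 0.3 to 0.875 m from the base axis. Payload 6.4 kg.
Tool frame: the origin (TCP) lies midway between the tips of the shut fingers; the grasp point (between the pads) lies ctrl.grip_depth behind it (ctrl.grip_depth is the distance from the TCP to the grasp point, in m); x points along the fingers, y is the direction in which the jaws open and shut, and the axes are right-handed (so a half turn about x gives the same grasp; the last joint's range is limited). The gripper opens to 85 mm and grips with 20 to 120 N. Pads are 22 mm wide; open, the fingers measure 114 mm over their backs; the gripper's body (76 mm by 85 mm) begins 54 mm behind the grasp point. The pads swing forward as they close: fully open they stand 13 mm farther back than shut.
Start: joints at [-1.42, 0.181, 1.607, -0, 1.354, -0.206], TCP at [0.201, -0.539, 0.231] pointing down, gripper open.
Joint ranges: [-2.99, 2.99], [-0.89, 2.07], [0.3, 2.58], [-1.14, 4.28], [0, 2.63], [-3.12, 3.12]. Speed limits (rad/s): [2.57, 2.57, 3.01, 3.14, 3.14, 3.14].

INTERFACE

Orientations are given as a unit quaternion [w, x, y, z].
In Python, from bench import ctrl gives the robot as it stands.
- The arm moves only by the shell command python3 -m creep 'ROWS'. ROWS is text: rows parted by semicolons, each of 7 numbers parted by spaces: the opening, from 0 (shut) to 1 (fully open), then the shift along the tool's x, y, z in cm, then the turn, a rotation vector about the tool's x, y, z in rad. In form: claw x y z ax ay az; .... A call has 1 to 10 rows; each row shifts and turns the pose as measured when the row begins, along the tool's axes as they then stand; what a row does not reach is not made up. A row lasts 1/8 s, in which the tool goes at most 62.5 mm and 10.7 degrees, less where a joint would pass 70% of its speed; a pose out of reach is approached as far as the arm can. A call with a gripper value outside its range is refused whole. The fingers move at their own pace and stop on an object; the grip force is fixed at half the most. Time passes only in rows, so rows that do not move let the fingers close. It gives the time, the measured TCP pose, the force and the opening at its end, in the units of the state.
- ctrl.get_obs(): the state, without advancing time (a new reading comes with each control period).
- ctrl.camera(name): name is "scene" or "side" or "wrist"; returns (picture, depth): 480x640x3 uint8, blue, green, red; 480x640 float32, m along the optical axis (not along the pixel's ray), 0 where there is no reading.
- ctrl.calibration(name): a dict with "mtx" (3x3 intrinsics, pixels), "R" (3x3) and "t" (3): a world point X has camera coordinates R X + t; the wrist camera has in their place "tool_from_camera" (4x4, takes a point from camera to tool coordinates, whose origin is the TCP and whose axes are the tool frame's). Camera axes: x right, y down, z forward; pixel columns grow to the right and rows downward; lengths in m; the calibration is good to about 2 mm. A picture is of the moment at which its call begins: read the wrist's pose just before it. calibration takes no time and is no camera call.
- ctrl.hand_in(): hands the job in, once; it reports no verdict.
Trained networks look in the newest picture that a camera, given by its name, has taken for a name from the list of things; names that differ only in an ending like _2 or _b are one class to them, and where a whole thing is asked for, a point or a joint stands for the part that bears it (a point fixed in the world has none). Each returns a list of dicts, best first, with "confidence" (0 to 1); they miss things now and then, are a little off and sometimes report something else, mostly with a low value. They report only what shows in the picture. A call takes as long as a camera call. They do not tell look-alikes from the thing itself.
- ctrl.find_in(query, camera): "rect" ([left, top, right, bottom] in pixels, round what is visible of it).
The state is a dict: "time_s": time; "q": joint angles; "dq": joint speeds; "joint_efforts": joint torques, N m; "eef_pos": TCP position; "eef_rot": TCP orientation; "wrist_force": force on the tool from outside, world axes, zero at the start; "torque": the same for the moment, N m; "opening": opening from 0.0 (shut) to 1.0 (fully open).
Only numpy, scipy, OpenCV 4.12 (cv2) and the standard library are available. Lean on these libraries where they do the work, as an engineer would, in place of code of your own. Each camera call takes 0.05 s, during which the arm holds its last target.

TASK

Pick the amber coated sample slide up off its foam rest, tip it to the slope of the tilt stage and lay it flush, coated side up, on the stage's sloped face, lengthwise and centred across it, with its lower edge home against the two locating pins. Press it gently onto the face and finish while still holding it there in the gripper, so that I can do up the clip screws. Do not let the slide drop, do not push the stage off its set angle, and leave the other optics and the driver where they are.

Things in the scene. Friction and masses are not known exactly. Their poses are not given: they have to be found in the camera images.
- slide_center (a point): centre (half-way up) of the sample slide: a loose amber coated glass plate 75 mm long (its x) x 50 mm wide (its y) x 8 mm thick (its z), about 75 g; either end may go down the slope, coated side (+z) out. It starts flat on the foam rest, coated side up, overhanging its long sides by about 8 mm, so the fingers can reach down past the edges and take it across its width.
- slide: the same slide; origin at the centre of its underside, 4 mm below slide_center, same axes
- rest: foam rest: fixed white block 70 mm (its x) x 34 mm (its y) x 35 mm high topped with white lens tissue; origin at the centre of its underside on the table
- face (a point): point on the bare aluminium sloped face of the tilt stage over which the seated slide's centre belongs (4 mm off the face). x runs straight up the slope, y level across it, z is the outward normal. The bar is 34 mm wide (y), 8 mm thick, from 45 mm below to 63 mm above this point. It rises away from the robot at 0.3 to 0.65 rad from level, held by friction; a gentle push does not shift it.
- pins (a point): midway between the two steel locating pins, at their feet on the face: 40 mm down the slope from face, same axes. Pins 5 mm across and 5 mm high at y = +-11 mm; the slide's lower 50 mm edge rests on their upper sides, 37.5 mm below face.
- screws (a point): midway between the two black clip screws at the top of the face, at their feet: 56 mm up the slope from face, same axes. Screws 10 mm across, 9 mm high, at y = +-11 mm; their clip blades are turned away up the slope.
- platform: the tilting part that carries the face, same axes as face; origin on the level tilt axis, 38 mm under face. Below the bar there is a 22 mm wide web in the middle, and a 16 mm shaft along the tilt axis to a round dial, 52 mm across, whose near side is 61 mm from the middle line towards +y
- tilt_stage: black angle bracket and rotation stage, fixed to the table; origin on the table straight below the middle of the platform's tilt axis (68 mm above the table); the bracket stands from 66 to 140 mm to the +y side and is 98 mm high
- lens_post: bystander: lens in a black round mount on a steel post, 90 mm high, foot 36 mm across; origin under its foot
- iris_post: bystander: iris in a black round mount on a steel post, 83 mm high, foot 36 mm across; origin under its foot
- driver: bystander: yellow-handled driver, 170 mm long, lying on the table
- lens_case: bystander: blue lens case 50 x 50 x 22 mm on the table
Mind the look-alikes: they are no part of the job. What is shaped like the rest but green is not meant. What is shaped like the slide but grey is not meant.

How it is judged:
By the outcome, as a careful person would: the job done as asked, in the order asked, and still so for the second after the job is handed in, while the arm keeps its last pose, push and grip.
It also fails if it takes over 58 s, if anything falls off the work surface, if the arm or the gripper's body presses on something with over 40 N, if the wrist force passes 120 N, or if a joint passes its speed limit or range.

## Working session

There is one attempt and no reset: what is moved stays moved. The work goes in short steps, Python scripts to look and compute and a shell command to move; the robot and the scene stay as the last step left them, time stands still between calls to the robot, and variables do not carry over. Pictures are saved under pics/ and viewed, and the job is handed in when it is done.

```bash
ls; mkdir -p pics; python3 - <<'E'
from bench import ctrl
import cv2,numpy as np
o=ctrl.get_obs();print(o['time_s'],o['eef_pos'],o['eef_rot'],o['opening'],ctrl.grip_depth)
for c in ['scene','side']:
    p,d=ctrl.camera(c);cv2.imwrite(f'pics/{c}0.png',p);np.save(f'pics/{c}0.npy',d)
    k=ctrl.calibration(c);print(c,k['mtx'],k['R'],k['t'])
    for q in ['slide','rest','platform','tilt_stage','pins','screws','face']:
        print(q,[(np.round(r['rect']).tolist(),round(r['confidence'],2)) for r in ctrl.find_in(q,c)])
E
```

```text
pics
0.0 [ 0.20074443 -0.53822452  0.23036919] [ 0.12482162  0.69589884  0.12610091 -0.69587565] 1.0016782834439046 0.0187
scene [[571.84458974   0.         320.96689013]
 [  0.         571.84458974 233.78550393]
 [  0.           0.           1.        ]] [[ 0.75917424  0.65088467 -0.00190244]
 [ 0.51819798 -0.60617557 -0.60334238]
 [-0.39385951  0.45705615 -0.79748   ]] [-0.37003774 -0.28831731  1.4642667 ]
slide [([258.0, 259.0, 301.0, 293.0], 0.87), ([221.0, 243.0, 248.0, 277.0], 0.66)]
rest [([315.0, 248.0, 356.0, 282.0], 0.76), ([266.0, 279.0, 301.0, 297.0], 0.69)]
platform [([356.0, 131.0, 402.0, 163.0], 0.6)]
tilt_stage [([357.0, 122.0, 430.0, 172.0], 0.71), ([267.0, 279.0, 303.0, 296.0], 0.64)]
pins [([354.0, 134.0, 404.0, 159.0], 0.94)]
screws [([355.0, 133.0, 406.0, 164.0], 0.81)]
face [([356.0, 134.0, 406.0, 160.0], 0.78)]
side [[450.96165204   0.         312.60411887]
 [  0.         450.96165204 245.90296991]
 [  0.           0.           1.        ]] [[-0.86544583 -0.50099662 -0.00242977]
 [-0.24136675  0.4211887  -0.87426665]
 [ 0.43902802 -0.75604396 -0.48543993]] [0.44234197 0.26696258 0.53136714]
slide [([325.0, 249.0, 367.0, 270.0], 0.88), ([389.0, 271.0, 430.0, 300.0], 0.86), ([204.0, 311.0, 288.0, 414.0], 0.55)]
rest [([323.0, 266.0, 361.0, 286.0], 0.89), ([270.0, 265.0, 312.0, 300.0], 0.67), ([344.0, 324.0, 447.0, 365.0], 0.61)]
platform [([214.0, 311.0, 290.0, 412.0], 0.67), ([144.0, 309.0, 292.0, 479.0], 0.51)]
tilt_stage [([145.0, 311.0, 292.0, 480.0], 0.93)]
pins [([214.0, 310.0, 290.0, 417.0], 0.59)]
screws [([204.0, 313.0, 291.0, 413.0], 0.61)]
face [([212.0, 311.0, 291.0, 407.0], 0.65)]
```

View pics/scene0.png

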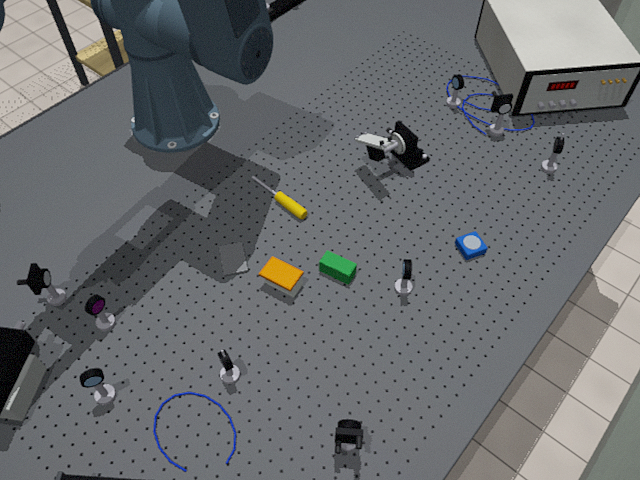

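View pics/side0.png

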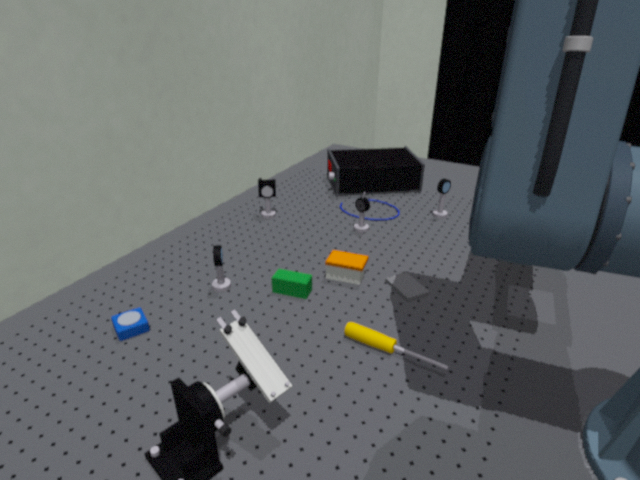

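The scene picture shows these candidates: amber plate on the white rest at scene (281,273) / side (347,260), which I choose; grey look-alike plate at scene (233,259) / side (408,287); green look-alike block at scene (338,267) / side (292,283). The stage is at scene (390,145) / side (250,355), with the screws at the far top end of the bar.

```bash
cat > h.py <<'E'
import numpy as np,cv2
from bench import ctrl
from scipy.spatial.transform import Rotation as Ro
def Rq(q): return Ro.from_quat([q[1],q[2],q[3],q[0]]).as_matrix()
def cloud(cam,d,obs=None):
    k=ctrl.calibration(cam);K=k['mtx']
    v,u=np.mgrid[0:480,0:640]
    P=np.stack([(u-K[0,2])/K[0,0]*d,(v-K[1,2])/K[1,1]*d,d],-1)
    if cam=='wrist':
        T=np.array(k['tool_from_camera']);P=P@T[:3,:3].T+T[:3,3]
        return P@Rq(obs['eef_rot']).T+obs['eef_pos']
    return (P-k['t'])@k['R']
def plane(X):
    for _ in range(6):
        c=np.median(X,0) if _==0 else X.mean(0);n=np.linalg.svd(X-c,full_matrices=False)[2][2]
        n*=np.sign(n[2]);r=(X-c)@n;X=X[abs(r)<max(2*np.std(r),.0008)]
    return c,n,X
def amber(p):
    h=cv2.cvtColor(p,cv2.COLOR_BGR2HSV);return cv2.inRange(h,(8,150,120),(25,255,255))>0
E
python3 - <<'E'
from h import *
for c in ['scene','side']:
    p=cv2.imread(f'pics/{c}0.png');d=np.load(f'pics/{c}0.npy');P=cloud(c,d)
    m=amber(p)&(d>0)
    r=(slice(250,300),slice(250,310)) if c=='scene' else (slice(240,275),slice(320,372))
    X=P[r][m[r]]; X=X[(X[:,2]>.02)]
    print(c,len(X),np.median(X,0))
    X=X[abs(X[:,2]-np.median(X[:,2]))<.004]
    rr=cv2.minAreaRect((X[:,:2]*1000).astype(np.float32));print(rr, np.median(X[:,2]),cv2.boxPoints(rr))
    g=cv2.cvtColor(p,cv2.COLOR_BGR2HSV)
    r=(slice(128,165),slice(350,405)) if c=='scene' else (slice(310,400),slice(215,295))
    m=(g[...,2]>170)&(g[...,1]<60)&(d>0)
    X=P[r][m[r]];cc,n,Y=plane(X)
    print('face',len(X),len(Y),cc,n,'ang',np.arctan2(np.hypot(n[0],n[1]),n[2]))
    ux=np.array([0,0,1])-n[2]*n;ux/=np.linalg.norm(ux);uy=np.cross(n,ux)
    a=(Y-cc)@ux;b=(Y-cc)@uy;print('ux',ux,'yaw',np.arctan2(ux[1],ux[0]),'ext',a.min(),a.max(),b.min(),b.max())
    cv2.imwrite(f'pics/{c}_s.png',cv2.resize(p[100:190,340:440] if c=='scene' else p[300:430,180:310],None,fx=5,fy=5,interpolation=2))
    if c=='scene':cv2.imwrite('pics/amber.png',cv2.resize(p[235:310,210:365],None,fx=5,fy=5,interpolation=2))
E
```

```text
scene 812 [ 0.53974144 -0.18378847  0.04228661]
((538.297119140625, -183.1598358154297), (75.12389373779297, 51.801815032958984), 11.054577827453613) 0.0422775422961499 [[ 496.46576 -164.94179]
 [ 506.3985  -215.78242]
 [ 580.1285  -201.37788]
 [ 570.19574 -150.53725]]
face 247 195 [0.48301656 0.1820571  0.1046251 ] [-0.46264495  0.14159868  0.87516254] ang 0.5050246694653054
ux [ 0.83684422 -0.25612737  0.48382903] yaw -0.29701020285609475 ext -0.05046414848163842 0.06836157010762714 -0.01880653790099197 0.01835627313325634
side 559 [ 0.53569407 -0.17513857  0.0427526 ]
((537.8310546875, -179.267333984375), (74.61531066894531, 51.5067138671875), 9.860033988952637) 0.04276965145377388 [[ 496.66443 -160.28302]
 [ 505.4845  -211.02893]
 [ 578.9977  -198.25165]
 [ 570.1776  -147.50574]]
face 2273 1845 [0.48240589 0.18593932 0.10334798] [-0.46165158  0.12959676  0.87754344] ang 0.5000815851387388
ux [ 0.84488371 -0.23717928  0.47949713] yaw -0.27368009526658693 ext -0.05031418178401713 0.06804725068093363 -0.01767384064664113 0.016830628516279866
```

View crops.

View pics/amber.png

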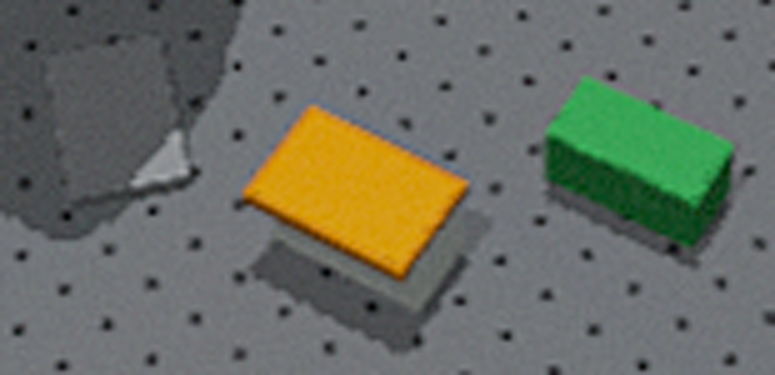

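View pics/side_s.png

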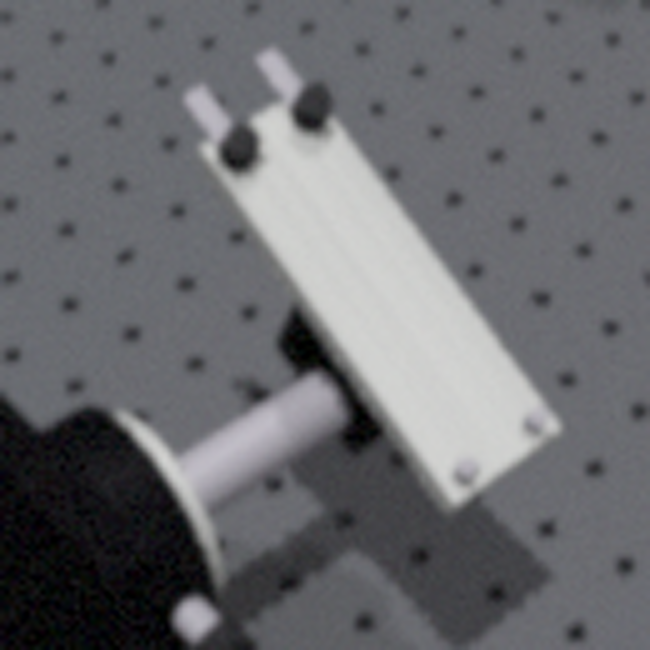

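```bash
cat >> h.py <<'E'
def toolR(yaw,tilt=0.0):
    """tool x = -normal of a face rising along yaw at tilt; tool y = +-(level across)"""
    ux=np.array([np.cos(yaw)*np.cos(tilt),np.sin(yaw)*np.cos(tilt),np.sin(tilt)])
    uy=np.array([-np.sin(yaw),np.cos(yaw),0]);n=np.cross(ux,uy)
    return np.stack([-n,uy,np.cross(-n,uy)],1)
def go(R,p,where='grip'):
    o=ctrl.get_obs();R0=Rq(o['eef_rot']);x0=np.array(o['eef_pos'])
    for s in (1,-1):
        Rt=R@np.diag([1,s,s]); rv=Ro.from_matrix(R0.T@Rt).as_rotvec()
        pt=np.array(p)-(0 if where=='tcp' else 1)*(-ctrl.grip_depth)*Rt[:,0]
        print('flip' if s<0 else 'same','shift cm now-axes',np.round(R0.T@(pt-x0)*100,2),'after-turn axes',np.round(Rt.T@(pt-x0)*100,2),'rotvec',np.round(rv,3))
E
python3 - <<'E'
from h import *
print(np.round(ctrl.calibration('wrist')['tool_from_camera'],3),ctrl.calibration('wrist')['mtx'])
o=ctrl.get_obs();print(np.round(Rq(o['eef_rot']),3),o['q'])
go(toolR(.18),[.538,-.181,.25],'tcp')
E
```

```text
[[ 0.001 -0.259  0.966 -0.142]
 [ 1.     0.001 -0.001  0.   ]
 [-0.     0.966  0.259 -0.065]
 [ 0.     0.     0.     1.   ]] [[386.31705335   0.         315.76192095]
 [  0.         386.31705335 234.39089863]
 [  0.           0.           1.        ]]
[[ 0.     0.349 -0.937]
 [-0.    -0.937 -0.349]
 [-1.     0.     0.   ]] [-1.42029532e+00  1.80763246e-01  1.60699269e+00  4.74981498e-06
  1.35379914e+00 -2.06320524e-01]
same shift cm now-axes [ -1.87 -21.75 -44.09] after-turn axes [-1.87 29.17 39.58] rotvec [-2.965  0.    -0.   ]
flip shift cm now-axes [ -1.87 -21.75 -44.09] after-turn axes [ -1.87 -29.17 -39.58] rotvec [ 0.177 -0.    -0.   ]
```

```bash
python3 -m creep '1 0 0 0 0.177 0 0; 1 0 -3.2 -4.4 0 0 0; 1 0 -3.2 -4.4 0 0 0; 1 0 -3.2 -4.4 0 0 0; 1 0 -3.2 -4.4 0 0 0; 1 0 -3.2 -4.4 0 0 0; 1 0 -3.2 -4.4 0 0 0; 1 0 -3.2 -4.4 0 0 0; 1 0 -3.2 -4.4 0 0 0; 1 0 0 0 0 0 0'
python3 - <<'E'
from h import *
go(toolR(.18),[.538,-.181,.25],'tcp')
o=ctrl.get_obs();p,d=ctrl.camera('wrist');cv2.imwrite('pics/w1.png',p)
P=cloud('wrist',d,o);m=amber(p)&(d>0);X=P[m];X=X[(X[:,2]>.03)&(X[:,2]<.05)]
rr=cv2.minAreaRect((X[:,:2]*1000).astype(np.float32));print(len(X),rr,np.median(X,0),X.mean(0))
print(ctrl.find_in('slide','wrist'))
E
```

```text
time_s: 2.05
eef_pos: [0.5126, -0.2179, 0.2323]
eef_rot: [0.062, 0.706, 0.059, -0.703]
wrist_force: [0.7, -0.3, -0.7]
opening: 0.997
same shift cm now-axes [-1.77 -3.2  -3.13] after-turn axes [-1.77  3.18  3.15] rotvec [ 3.132 -0.007  0.004]
flip shift cm now-axes [-1.77 -3.2  -3.13] after-turn axes [-1.77 -3.18 -3.15] rotvec [-0.01  -0.003 -0.004]
1028 ((539.1546630859375, -180.8291473388672), (74.92113494873047, 49.936885833740234), 10.427810668945312) [ 0.51981487 -0.20005573  0.04247161] [ 0.52503363 -0.19387498  0.04227535]
[{'rect': [244.2, 241.9, 329.2, 327.5], 'confidence': 0.92}, {'rect': [247.1, 125.2, 308.6, 218.5], 'confidence': 0.63}]
```

View pics/w1.png

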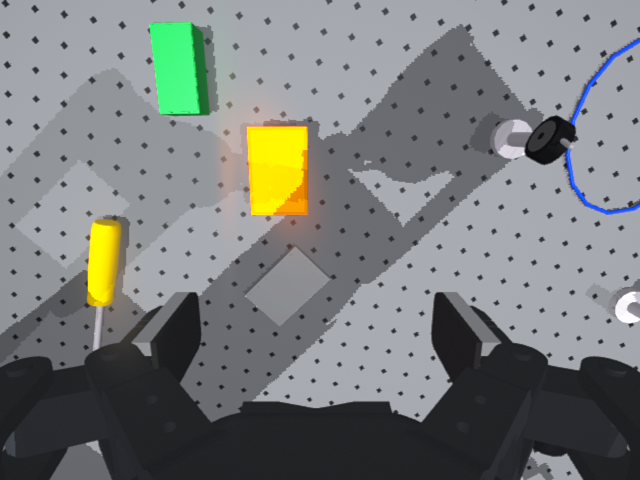

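```bash
python3 - <<'E'
from h import *
n=np.array([-.462,.135,.876])
go(toolR(-.283,.5),np.array([.482,.184,.104])+.17*n,'tcp')
E
```

```text
same shift cm now-axes [ -2.29 -43.92   3.48] after-turn axes [-12.48  38.04 -18.53] rotvec [-2.618 -0.147  0.665]
flip shift cm now-axes [ -2.29 -43.92   3.48] after-turn axes [-12.48 -38.04  18.53] rotvec [0.442 0.489 0.108]
```

```bash
python3 -m creep '1 -0.4 -5.5 0.4 0 0 0; 1 -0.4 -5.5 0.4 0 0 0; 1 -0.3 -5.5 0.4 0 0 0; 1 -0.3 -5.5 0.4 0 0 0; 1 -0.3 -5.5 0.4 0 0 0; 1 -0.3 -5.5 0.5 0 0 0; 1 -0.3 -5.5 0.5 0 0 0; 1 0 -5.5 0.5 0 0 0; 1 0 0 0 0.111 0.122 0.027; 1 0 0 0 0.111 0.122 0.027'
python3 -m creep '1 0 0 0 0.111 0.122 0.027; 1 0 0 0 0.111 0.122 0.027; 1 0 0 0 0 0 0'
python3 - <<'E'
from h import *
n=np.array([-.462,.135,.876])
go(toolR(-.283,.5),np.array([.482,.184,.104])+.17*n,'tcp')
E
```

```text
time_s: 3.4
eef_pos: [0.4046, 0.2062, 0.2536]
eef_rot: [-0.016, 0.792, -0.047, -0.609]
wrist_force: [-0.5, -0.7, -0.2]
opening: 1.0
time_s: 3.78
eef_pos: [0.4044, 0.2026, 0.2537]
eef_rot: [-0.083, 0.853, -0.14, -0.496]
wrist_force: [-0.5, 1.5, 0.6]
opening: 1.003
same shift cm now-axes [-0.04 -0.38  0.24] after-turn axes [-0.03  0.39 -0.22] rotvec [ 3.101 -0.029  0.025]
flip shift cm now-axes [-0.04 -0.38  0.24] after-turn axes [-0.03 -0.39  0.22] rotvec [-0.04  -0.016 -0.019]
```

```bash
python3 - <<'E'
from h import *
o=ctrl.get_obs();p,d=ctrl.camera('wrist');cv2.imwrite('pics/w2.png',p);np.save('pics/w2.npy',d)
import json;json.dump({k:np.array(o[k]).tolist() for k in('eef_pos','eef_rot')},open('w2.json','w'))
print(o['eef_pos'],o['eef_rot'],o['time_s'])
for q in ['face','pins','screws','platform']:
    print(q,[(r['rect'],round(r['confidence'],2)) for r in ctrl.find_in(q,'wrist')])
E
```

```text
[0.40437193 0.20260059 0.25371276] [-0.08322391  0.85266056 -0.14002193 -0.49642483] 3.775
face [([230.3, 129.7, 328.3, 275.0], 0.74)]
pins [([229.7, 129.1, 333.2, 275.0], 0.86)]
screws [([231.2, 130.8, 330.2, 275.9], 0.93)]
platform [([228.8, 128.9, 329.3, 275.8], 0.9), ([237.8, 2.3, 283.4, 37.8], 0.18)]
```

View pics/w2.png

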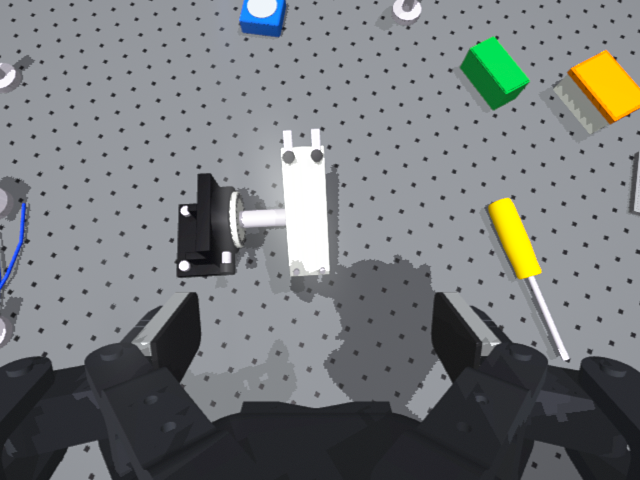

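The wrist picture shows the bar running from (302,147) down to (310,273), screws at (289,156) and (317,155), pins near (296,270) and (323,268), and the dial and bracket to the left.

```bash
cat > face.py <<'E'
from h import *
def fit(p,d,P,box,save):
    x0,y0,x1,y1=box
    m=np.zeros((480,640),bool);m[y0:y1,x0:x1]=True
    g=cv2.cvtColor(p,cv2.COLOR_BGR2HSV);br=(g[...,2]>185)&(g[...,1]<50)&(d>0)
    X=P[m&br];c,n,Y=plane(X)
    r=(P-c)@n
    on=m&br&(abs(r)<.004)
    on=cv2.morphologyEx(on.astype(np.uint8),cv2.MORPH_OPEN,np.ones((7,7)))
    ux=np.array([0,0,1])-n[2]*n;ux/=np.linalg.norm(ux);uy=np.cross(n,ux)
    Q=P[on>0]-c;ab=np.stack([Q@ux,Q@uy],1)*1000
    rr=cv2.minAreaRect(ab.astype(np.float32))
    print(len(Y),'n',n,'tilt',np.arccos(n[2]),'yaw',np.arctan2(ux[1],ux[0]),'res',r[on>0].std())
    print('rect along/across',rr)
    return c,n,ux,uy,rr
E
python3 - <<'E'
from face import *
import json
p=cv2.imread('pics/w2.png');d=np.load('pics/w2.npy');o=json.load(open('w2.json'))
P=cloud('wrist',d,o)
c,n,ux,uy,rr=fit(p,d,P,(270,120,340,285),'')
v=P[145:276:10,285:330:6]
print('c',c)
# full-bright ray-based: pixel edges onto plane
k=ctrl.calibration('wrist');K=k['mtx'];T=np.array(k['tool_from_camera']);R=Rq(o['eef_rot'])
def onp(u,v,h=0):
    ray=R@T[:3,:3]@np.array([(u-K[0,2])/K[0,0],(v-K[1,2])/K[1,1],1]);s=R@T[:3,3]+o['eef_pos']
    X=s+ray*((c+h*n-s)@n)/(ray@n);return np.array([(X-c)@ux,(X-c)@uy])*1000
for nm,u,vv,h in [('TL',282,147.5,0),('TR',324,146,0),('BL',289.5,275.5,0),('BR',329.5,274,0),('scrL',289,156.5,.009),('scrR',317,155.5,.009)]:
    print(nm,onp(u,vv,h))
cv2.imwrite('pics/w2c.png',cv2.resize(p[120:290,225:345],None,fx=4.5,fy=3.5*4.5/4.5,interpolation=cv2.INTER_NEAREST))
E
```

```text
5457 n [0.08351802 0.94771274 0.3080021 ] tilt 1.2577040003002922 yaw -1.6586951310352924 res 0.0022171082957664562
rect along/across ((0.6902942657470703, -4.936431884765625), (105.54446411132812, 6.016882419586182), 60.0301628112793)
c [0.4908221  0.18451095 0.1038514 ]
TL [-16.53932799  67.14573746]
TR [68.23554101 19.20533   ]
BL [-86.34339569 -38.30401266]
BR [ 19.98000183 -60.61759642]
scrL [20.30386609 38.31227121]
scrR [72.80275905 10.08115584]
```

View pics/w2c.png

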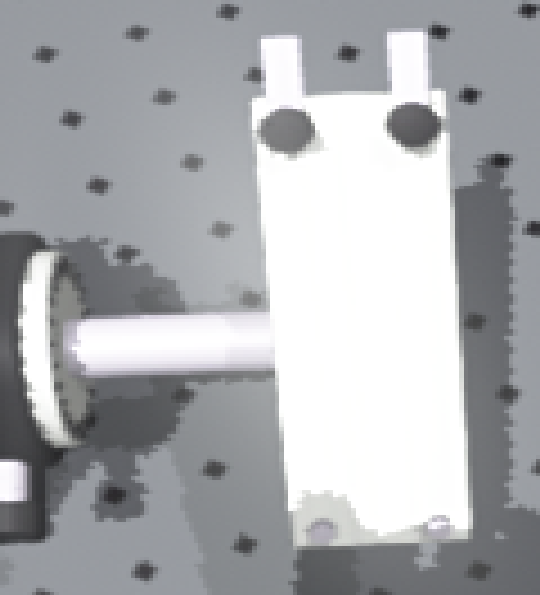

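```bash
python3 - <<'E'
from face import *
import json
p=cv2.imread('pics/w2.png');d=np.load('pics/w2.npy');o=json.load(open('w2.json'))
P=cloud('wrist',d,o)
m=np.zeros((480,640),bool);m[165:265,294:318]=True
X=P[m&(d>0)];
n0=np.array([-.462,.135,.876])
r=X@n0;X=X[abs(r-np.median(r))<.006];c,n,Y=plane(X)
ux=np.array([0,0,1])-n[2]*n;ux/=np.linalg.norm(ux);uy=np.cross(n,ux)
print(len(X),len(Y),'c',c,'n',n,'tilt',np.arccos(n[2]),'yaw',np.arctan2(ux[1],ux[0]))
k=ctrl.calibration('wrist');K=k['mtx'];T=np.array(k['tool_from_camera']);R=Rq(o['eef_rot'])
def onp(u,v,h=0):
    ray=R@T[:3,:3]@np.array([(u-K[0,2])/K[0,0],(v-K[1,2])/K[1,1],1]);s=R@T[:3,3]+o['eef_pos']
    X=s+ray*((c+h*n-s)@n)/(ray@n);return np.array([(X-c)@ux,(X-c)@uy])*1000
pts=[('TL',281,148,0,63,17),('TR',324.1,146.3,0,63,-17),('BL',290.6,276.6,0,-45,17),('BR',329.4,273.7,0,-45,-17),('scrL',288.7,157,.009,56,11),('scrR',316.9,155.6,.009,56,-11),('pL',296.1,271.4,.005,-40,11),('pR',322.3,269.7,.005,-40,-11)]
res=[]
for nm,u,v,h,a,b in pts:
    q=onp(u,v,h);res.append((q,a,b));print(nm,q, q-[a,b])
A=np.array([r[0] for r in res]);B=np.array([[r[1],r[2]] for r in res])
Ac=A-A.mean(0);Bc=B-B.mean(0)
th=np.arctan2((Bc[:,0]*Ac[:,1]-Bc[:,1]*Ac[:,0]).sum(),(Bc*Ac).sum())
Rt=np.array([[np.cos(th),-np.sin(th)],[np.sin(th),np.cos(th)]])
f=A.mean(0)-Rt@B.mean(0);print('th',th,'face offs',f,'res',np.round(A-B@Rt.T-f,1).tolist())
F=c+(ux*f[0]+uy*f[1])/1000;print('face',F)
ob=np.array([[a/1000,b/1000,h] for _,u,v,h,a,b in pts]);im=np.array([[u,v] for _,u,v,*z in pts])
ok,rv,tv=cv2.solvePnP(ob,im,K,None)
Rw=R@T[:3,:3]@cv2.Rodrigues(rv)[0];tw=R@(T[:3,:3]@tv[:,0]+T[:3,3])+o['eef_pos']
print('pnp',tw,Rw[:,2],'tilt',np.arccos(Rw[2,2]),'yaw',np.arctan2(Rw[1,0],Rw[0,0]),Rw[2,1])
# side
ps=cv2.imread('pics/side0.png');ds=np.load('pics/side0.npy');Ps=cloud('side',ds)
Q=(Ps-F);a=Q@ux;b=Q@uy;h=Q@n
g=cv2.cvtColor(ps,cv2.COLOR_BGR2HSV)
s=(abs(h)<.006)&(ds>0)&(g[...,2]>150)&(a>-.06)&(a<.05)&(abs(b)<.03)
cs,ns,Ys=plane(Ps[s]);us=np.array([0,0,1])-ns[2]*ns;
print('side',len(Ys),ns,'tilt',np.arccos(ns[2]),'yaw',np.arctan2(us[1],us[0]),'h',np.median(h[s]),'a',np.percentile(a[s],[1,99]),'b',np.percentile(b[s],[2,98]))
E
```

```text
2392 2068 c [0.48467397 0.1849769  0.10423014] n [-0.46030053  0.12464861  0.8789688 ] tilt 0.49710085234817564 yaw -0.26445575285193734
TL [55.48447627 15.91705198] [-7.51552373 -1.08294802]
TR [ 54.84751539 -18.22735644] [-8.15248461 -1.22735644]
BL [-52.47059519  16.121197  ] [-7.47059519 -0.878803  ]
BR [-52.0469829  -17.29519739] [-7.0469829  -0.29519739]
scrL [48.54442789  9.95648293] [-7.45557211 -1.04351707]
scrR [ 48.34673444 -11.87831945] [-7.65326556 -0.87831945]
pL [-46.33506074  10.85597168] [-6.33506074 -0.14402832]
pR [-46.28095129 -11.26665337] [-6.28095129 -0.26665337]
th -0.006254799243180467 face offs [-7.23863824 -0.67393743] res [[-0.4, -0.0], [-0.8, -0.2], [-0.3, -0.5], [0.3, 0.1], [-0.3, -0.0], [-0.3, 0.1], [0.8, 0.3], [1.0, 0.2]]
face [0.47835647 0.18598945 0.10077818]
pnp [0.47946695 0.18572609 0.09734772] [-0.44546768  0.12043733  0.8871603 ] tilt 0.4796417525728896 yaw -0.27150899021173985 0.00305412462459283
side 1743 [-0.4596008   0.13046754  0.87849037] tilt 0.49810317650857194 yaw -0.2765950705063659 h 0.00035990945077178784 a [-0.04508473  0.04850971] b [-0.0155051   0.01719611]
```

```bash
python3 - <<'E'
from h import *
go(toolR(.182),[.539,-.181,.13],'tcp')
E
```

```text
same shift cm now-axes [ 23.08  32.08 -15.57] after-turn axes [ 12.53 -40.12   6.08] rotvec [ 2.553 -0.17   0.676]
flip shift cm now-axes [ 23.08  32.08 -15.57] after-turn axes [12.53 40.12 -6.08] rotvec [-0.501 -0.506 -0.128]
```

```bash
python3 -m creep '1 0 0 0 -0.125 -0.126 -0.032; 1 0 0 0 -0.125 -0.126 -0.032; 1 0 0 0 -0.125 -0.126 -0.032; 1 0 0 0 -0.125 -0.126 -0.032; 1 0 5.8 -0.9 0 0 0; 1 0 5.8 -0.9 0 0 0; 1 0 5.8 -0.9 0 0 0; 1 0 5.8 -0.9 0 0 0; 1 0 5.8 -0.9 0 0 0; 1 0 5.8 -0.9 0 0 0'
python3 - <<'E'
from h import *
go(toolR(.182),[.539,-.181,.13],'tcp')
E
```

```text
time_s: 5.28
eef_pos: [0.5356, -0.1424, 0.2554]
eef_rot: [0.065, 0.704, 0.074, -0.703]
wrist_force: [1.2, -0.1, 0.9]
opening: 1.006
same shift cm now-axes [12.49  4.    0.46] after-turn axes [12.54 -3.86 -0.37] rotvec [-3.126 -0.019 -0.004]
flip shift cm now-axes [12.49  4.    0.46] after-turn axes [12.54  3.86  0.37] rotvec [ 0.015 -0.003  0.012]
```

```bash
python3 -m creep '1 0 3.9 0.4 0.015 0 0.012; 1 5 0 0 0 0 0; 1 5 0 0 0 0 0; 1 2 0 0 0 0 0; 1 0 0 0 0 0 0'
python3 - <<'E'
from h import *
go(toolR(.182),[.539,-.181,.018],'tcp')
o=ctrl.get_obs();p,d=ctrl.camera('wrist');cv2.imwrite('pics/w3.png',p)
P=cloud('wrist',d,o);m=amber(p)&(d>0)
X=P[m];X=X[(X[:,2]>.03)&(X[:,2]<.05)]
print(len(X),cv2.minAreaRect((X[:,:2]*1000).astype(np.float32)),np.median(X[:,2]))
E
```

```text
time_s: 5.9
eef_pos: [0.5421, -0.1953, 0.1319]
eef_rot: [0.061, 0.707, 0.062, -0.702]
wrist_force: [0.7, 0.6, 1.0]
opening: 1.002
same shift cm now-axes [11.39 -1.44  0.13] after-turn axes [11.39  1.46 -0.04] rotvec [3.134e+00 2.000e-03 1.100e-02]
flip shift cm now-axes [11.39 -1.44  0.13] after-turn axes [11.39 -1.46  0.04] rotvec [-0.008 -0.007  0.001]
8738 ((539.1680908203125, -180.96063232421875), (74.98282623291016, 49.98968505859375), 10.135265350341797) 0.04253129811984926
```

View pics/w3.png

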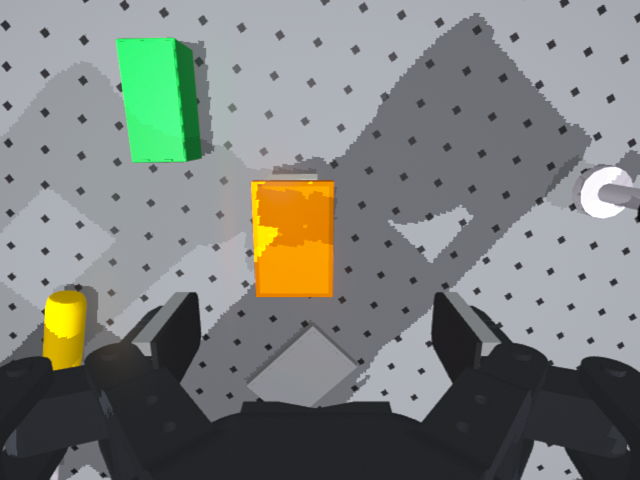

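```bash
python3 -m creep '1 0 -1.4 0.1 -0.01 -0.007 0; 1 0 0 0 0 0 0; 1 4 0 0 0 0 0; 1 2 0 0 0 0 0; 1 0 0 0 0 0 0'
python3 - <<'E'
from h import *
go(toolR(.179),[.539,-.181,.018],'tcp')
E
```

```text
time_s: 6.58
eef_pos: [0.5441, -0.1829, 0.079]
eef_rot: [0.069, 0.708, 0.064, -0.7]
wrist_force: [0.4, -0.3, 0.4]
opening: 1.002
same shift cm now-axes [ 6.1  -0.33  0.53] after-turn axes [ 6.1   0.28 -0.47] rotvec [-3.133  0.012 -0.017]
flip shift cm now-axes [ 6.1  -0.33  0.53] after-turn axes [ 6.1  -0.28  0.47] rotvec [ 0.009 -0.011 -0.008]
```

```bash
python3 -m creep '1 0 -0.3 0.5 0.009 -0.011 -0.008; 1 2 0 0 0 0 0; 1 2 0 0 0 0 0; 1 1.3 0 0 0 0 0; 1 0 0 0 0 0 0'
python3 - <<'E'
from h import *
go(toolR(.179),[.539,-.181,.018],'tcp')
E
```

```text
time_s: 7.2
eef_pos: [0.5405, -0.1817, 0.0265]
eef_rot: [0.064, 0.706, 0.062, -0.703]
wrist_force: [-0.7, 0.2, -0.4]
opening: 0.996
same shift cm now-axes [ 0.85 -0.1   0.14] after-turn axes [ 0.85  0.1  -0.13] rotvec [-3.142  0.005 -0.006]
flip shift cm now-axes [ 0.85 -0.1   0.14] after-turn axes [ 0.85 -0.1   0.13] rotvec [ 0.    -0.004 -0.003]
```

```bash
python3 -m creep '1 0.8 -0.1 0.15 0 -0.004 -0.003; 1 0 0 0 0 0 0'
python3 - <<'E'
from h import *
go(toolR(.179),[.539,-.181,.018],'tcp')
E
python3 -m creep '0.6 0 0 0 0 0 0; 0.5 0 0 0 0 0 0;0.3 0 0 0 0 0 0; 0 0 0 0 0 0 0; 0 0 0 0 0 0 0; 0 0 0 0 0 0 0; 0 0 0 0 0 0 0'
python3 - <<'E'
from h import *
go(toolR(.179),[.539,-.181,.018],'tcp')
o=ctrl.get_obs();p,d=ctrl.camera('wrist');cv2.imwrite('pics/w4.png',p)
P=cloud('wrist',d,o);m=amber(p)&(d>0)
X=P[m];X=X[(X[:,2]>.03)&(X[:,2]<.05)]
print(len(X),cv2.minAreaRect((X[:,:2]*1000).astype(np.float32)),np.median(X[:,2]))
p,d=ctrl.camera('side');cv2.imwrite('pics/s4.png',cv2.resize(p[200:330,260:450],None,fx=4,fy=4))
E
```

```text
time_s: 7.45
eef_pos: [0.5392, -0.1812, 0.0185]
eef_rot: [-0.064, -0.704, -0.063, 0.704]
wrist_force: [0.5, 0.2, -0.6]
opening: 0.999
same shift cm now-axes [ 0.05 -0.02  0.01] after-turn axes [ 0.05  0.02 -0.01] rotvec [-3.141e+00  1.000e-03  0.000e+00]
flip shift cm now-axes [ 0.05 -0.02  0.01] after-turn axes [ 0.05 -0.02  0.01] rotvec [ 0.     0.    -0.001]
time_s: 8.32
eef_pos: [0.54, -0.1817, 0.0197]
eef_rot: [0.064, 0.705, 0.063, -0.704]
wrist_force: [-0.7, 0.2, -0.2]
opening: 0.568
same shift cm now-axes [ 0.17 -0.08  0.09] after-turn axes [ 0.17  0.08 -0.09] rotvec [-3.142e+00  3.000e-03 -2.000e-03]
flip shift cm now-axes [ 0.17 -0.08  0.09] after-turn axes [ 0.17 -0.08  0.09] rotvec [ 0.    -0.002 -0.002]
25878 ((542.5775146484375, -181.04002380371094), (69.30680847167969, 50.279964447021484), 10.213390350341797) 0.04259229759786783
```

View pics/w4.png

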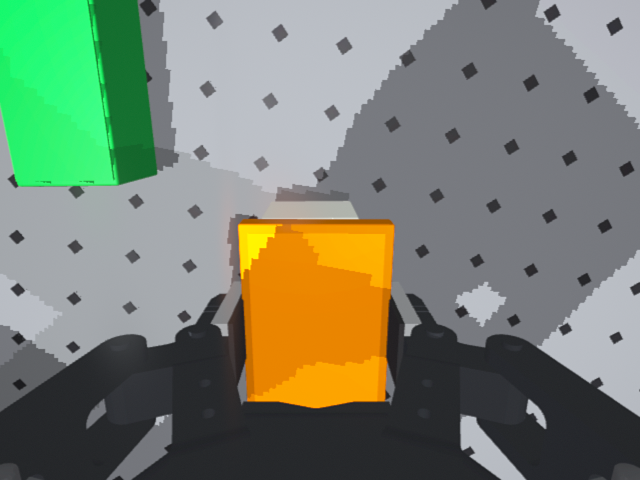

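View pics/s4.png

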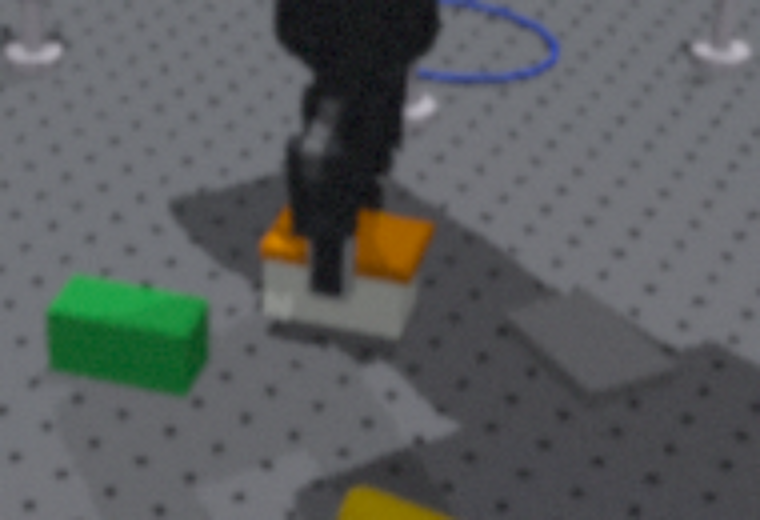

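```bash
python3 -m creep '0 -1 0 0 0 0 0; 0 -2 0 0 0 0 0; 0 -3 0 0 0 0 0; 0 -4 0 0 0 0 0;0 -4 0 0 0 0 0; 0 -4 0 0 0 0 0; 0 0 0 0 0 0 0; 0 0 0 0 0 0 0'
cat > inhand.py <<'E'
from h import *
def inhand(name):
    p,d=ctrl.camera('wrist');cv2.imwrite(name,p)
    k=ctrl.calibration('wrist');K=k['mtx'];T=np.array(k['tool_from_camera'])
    v,u=np.mgrid[0:480,0:640];P=np.stack([(u-K[0,2])/K[0,0]*d,(v-K[1,2])/K[1,1]*d,d],-1)@T[:3,:3].T+T[:3,3]
    m=amber(p)&(d>0)&(d<.25);X=P[m];X=X[abs(X[:,0]-np.median(X[:,0]))<.006]
    c=X.mean(0)
    for _ in range(4):
        n=np.linalg.svd(X-c,full_matrices=False)[2][2];n*=-np.sign(n[0]);r=(X-c)@n;X=X[abs(r)<.0012];c=X.mean(0)
    top=c[0]-(n[1]*(0-c[1])+n[2]*(0-c[2]))/n[0]
    yz=X[:,1:]*1000
    rr=cv2.minAreaRect(yz.astype(np.float32));e=yz[yz[:,1]>-20]
    print('in hand n',np.round(n,4),'top x at axis mm',top*1000,'z min(upslope edge)',np.percentile(yz[:,1],[.2,1]),'rect',rr,'y',np.percentile(yz[:,0],[.5,99.5]))
E
python3 - <<'E'
from inhand import *
inhand('pics/w5.png');o=ctrl.get_obs();print(o['eef_pos'],o['opening'],o['wrist_force'])
p,d=ctrl.camera('side');cv2.imwrite('pics/s5.png',cv2.resize(p[130:330,240:480],None,fx=3,fy=3))
E
```

```text
time_s: 9.43
eef_pos: [0.5393, -0.1811, 0.209]
eef_rot: [0.064, 0.705, 0.062, -0.703]
wrist_force: [0.2, -0.3, -1.1]
opening: 0.567
in hand n [-1.0e+00 -9.0e-04 -2.6e-03] top x at axis mm -22.942105075180272 z min(upslope edge) [-36.96493182 -36.62918826] rect ((-0.07927131652832031, -3.0048980712890625), (49.95937728881836, 68.56621551513672), 0.126042440533638) y [-24.4983493   24.41044805]
[ 0.53956843 -0.18124396  0.2091741 ] 0.5715974456727774 [1.17253819 0.47997769 0.40195094]
```

View pics/s5.png

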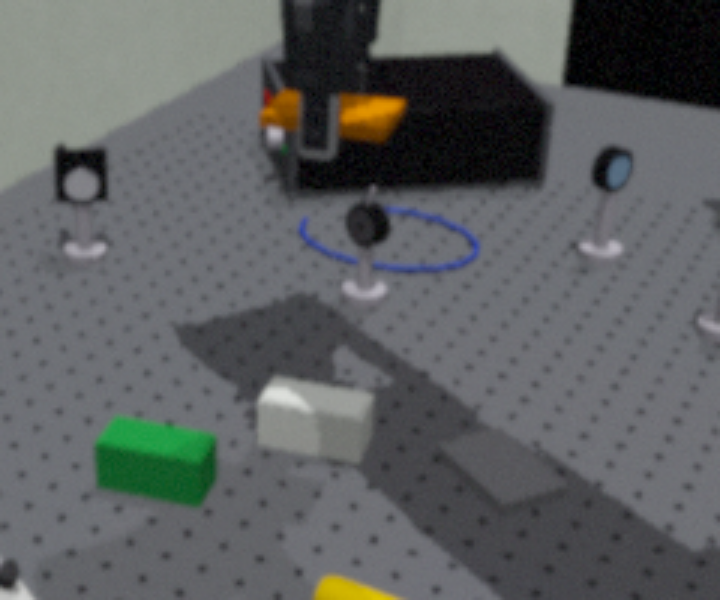

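View pics/w5.png

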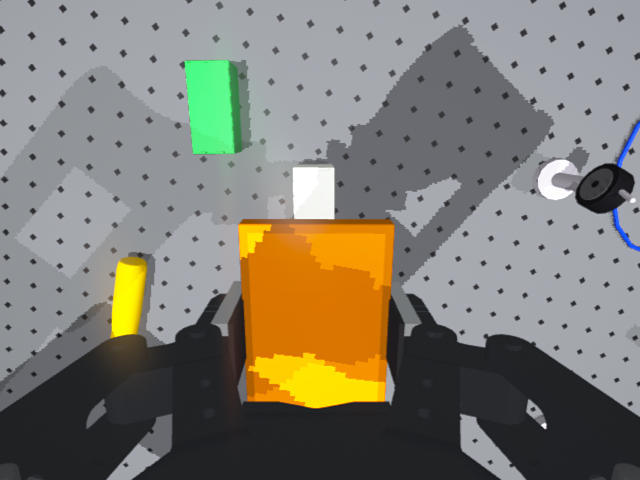

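Wrist and side views: the slide is held level, centred between the pads, off the (now bare) white rest. Now work out the approach.

```bash
cat > tgt.py <<'E'
from h import *
import sys
F=np.array([.4784,.1860,.1008]);YAW=-.271;TILT=.498
Rf=toolR(YAW,TILT)@np.diag([1,-1,-1])
H=np.array([-.01894,0,.0003])
def tgt(off_n,off_up):
    n=-Rf[:,0];ux=-Rf[:,2]
    C=F+n*(.004+off_n)+ux*off_up
    o=ctrl.get_obs();R0=Rq(o['eef_rot']);pt=C-Rf@H;dx=pt-o['eef_pos']
    print('t',round(o['time_s'],2),'now-axes cm',np.round(R0.T@dx*100,2),'final-axes cm',np.round(Rf.T@dx*100,2),'rotvec',np.round(Ro.from_matrix(R0.T@Rf).as_rotvec(),3))
    C0=R0@H+o['eef_pos']-F
    print('slide rel face mm: up',round(C0@ux*1000,1),'y',round(C0@np.cross(n,ux)*1000,1),'n gap',round(C0@n*1000-4,1),'force n,up,y',np.round([np.dot(o['wrist_force'],a) for a in(n,ux,np.cross(n,ux))],1),'open',round(o['opening'],3),'tau',np.round(R0.T@np.array(o['torque']),2))
if __name__=='__main__': tgt(float(sys.argv[1])/1000,float(sys.argv[2])/1000)
E
python3 tgt.py 70 6
```

```text
t 9.53 now-axes cm [  5.53 -38.13   1.34] final-axes cm [ -3.53 -33.74  18.32] rotvec [0.441 0.486 0.11 ]
slide rel face mm: up 198.2 y -337.5 n gap 32.5 force n,up,y [-0.7 -0.8 -1. ] open 0.57 tau [0.03 0.01 0.04]
```

```bash
python3 -m creep '0 0 -2 0 0 0 0; 0 0 -4.2 0.1 0 0 0; 0 0 -4.2 0.2 0 0 0; 0 0 -4.2 0.2 0 0 0; 0 0 -4.2 0.2 0 0 0; 0 0 -4.2 0.2 0 0 0; 0 0 -4.2 0.2 0 0 0; 0 0 -4.2 0.2 0 0 0; 0 0 -4 0.1 0 0 0; 0 0 -2 0 0 0 0'
python3 -m creep '0 0 0 0 0.088 0.097 0.022; 0 0 0 0 0.088 0.097 0.022; 0 0 0 0 0.088 0.097 0.022; 0 0 0 0 0.088 0.097 0.022; 0 0 0 0 0.088 0.097 0.022; 0 0 0 0 0 0 0'
python3 tgt.py 40 6
```

```text
time_s: 10.78
eef_pos: [0.4442, 0.2038, 0.1982]
eef_rot: [-0.061, -0.698, -0.065, 0.711]
wrist_force: [0.8, 0.7, 0.5]
opening: 0.568
time_s: 11.52
eef_pos: [0.4339, 0.2086, 0.1905]
eef_rot: [-0.072, 0.845, -0.117, -0.516]
wrist_force: [-0.6, 0.5, -1.0]
opening: 0.568
t 11.53 now-axes cm [ 7.69  0.98 -0.83] final-axes cm [ 7.71  0.98 -0.64] rotvec [-0.004  0.024 -0.001]
slide rel face mm: up 0.0 y 9.9 n gap 117.1 force n,up,y [-0.5 -1.1  0.3] open 0.568 tau [ 0.02 -0.29  0.03]
```

```bash
python3 -m creep '0 0 1 -0.8 0 0.024 0; 0 0 0 0 0 0 0; 0 3 0 0 0 0 0; 0 3 0 0 0 0 0; 0 1 0 0 0 0 0; 0 0 0 0 0 0 0'
python3 tgt.py 20 5
python3 - <<'E'
from inhand import *
inhand('pics/w6.png')
for c in('side','scene'):
    p,d=ctrl.camera(c);cv2.imwrite(f'pics/{c}6.png',cv2.resize(p[260:460,130:370] if c=='side' else p[60:220,320:480],None,fx=3,fy=3))
E
```

```text
time_s: 12.28
eef_pos: [0.4743, 0.1858, 0.1336]
eef_rot: [-0.07, 0.852, -0.117, -0.506]
wrist_force: [0.1, -0.1, -0.6]
opening: 0.569
t 12.28 now-axes cm [ 2.56 -0.13  0.7 ] final-axes cm [ 2.56 -0.13  0.7 ] rotvec [-0.003 -0.    -0.   ]
slide rel face mm: up 11.9 y -1.3 n gap 45.6 force n,up,y [-0.6 -0.2 -0.1] open 0.569 tau [-0.01 -0.28  0.03]
in hand n [-1.0e+00 -9.0e-04 -2.8e-03] top x at axis mm -23.034409738454066 z min(upslope edge) [-36.64544363 -36.2458766 ] rect ((-0.1775798797607422, -2.4149436950683594), (50.10800552368164, 69.01625061035156), 0.19133883714675903) y [-24.52418648  24.35165734]
```

View pics/w6.png

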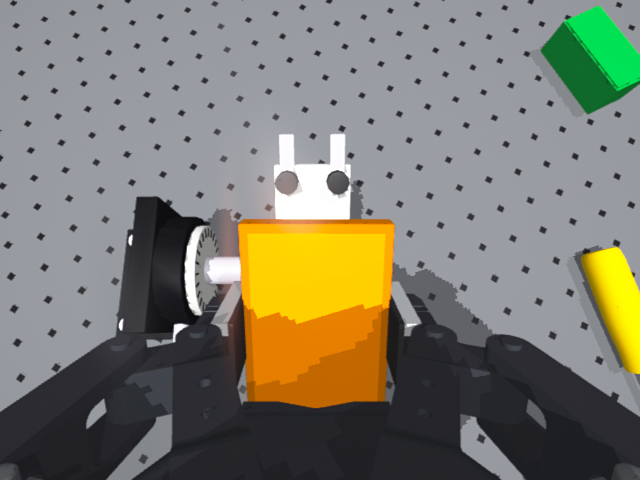

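View pics/side6.png

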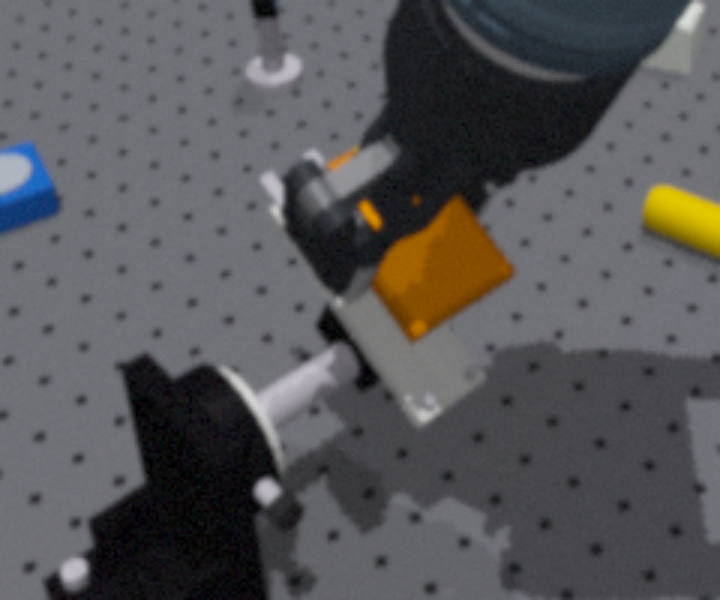

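```bash
python3 -m creep '0 0 -0.13 0.5 -0.003 0 0; 0 1.5 0 0 0 0 0; 0 1.5 0 0 0 0 0; 0 0 0 0 0 0 0; 0 0 0 0 0 0 0'
python3 tgt.py 3 5
python3 - <<'E'
from inhand import *
o=ctrl.get_obs();inhand('pics/w7.png')
E
```

```text
time_s: 13.05
eef_pos: [0.4853, 0.1864, 0.1061]
eef_rot: [-0.069, 0.853, -0.114, -0.504]
wrist_force: [-0.3, -0.2, -0.4]
opening: 0.572
t 13.05 now-axes cm [1.35 0.23 0.31] final-axes cm [1.35 0.22 0.3 ] rotvec [ 0.002 -0.005  0.004]
slide rel face mm: up 7.9 y 2.1 n gap 16.5 force n,up,y [-0.2 -0.4 -0.3] open 0.572 tau [ 0.07 -0.28  0.02]
in hand n [-1.     -0.0013 -0.0029] top x at axis mm -23.039339325965692 z min(upslope edge) [-36.66466302 -36.25223265] rect ((-0.0789031982421875, -2.40631103515625), (50.016910552978516, 69.03430938720703), 0.08622851222753525) y [-24.54124785  24.32924455]
```

View pics/w7.png

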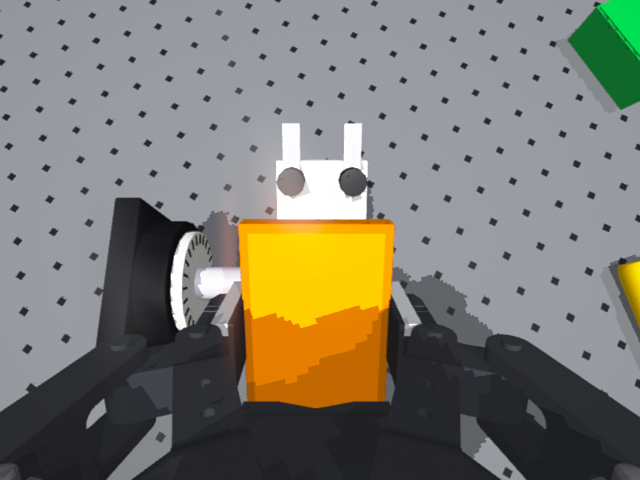

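```bash
cat > chk.py <<'E'
from tgt import *
def chk(name):
    o=ctrl.get_obs();p,d=ctrl.camera('wrist');cv2.imwrite(name,p)
    k=ctrl.calibration('wrist');K=k['mtx'];T=np.array(k['tool_from_camera'])
    g=cv2.cvtColor(p,cv2.COLOR_BGR2GRAY)
    v,u=np.mgrid[0:480,0:640];P=np.stack([(u-K[0,2])/K[0,0]*d,(v-K[1,2])/K[1,1]*d,d],-1)@T[:3,:3].T+T[:3,3]
    hsv=cv2.cvtColor(p,cv2.COLOR_BGR2HSV)
    # bright bar strip above slide edge
    w=(hsv[...,2]>200)&(hsv[...,1]<40)&(d>0);w[:150]=0;w[225:]=0;w[:,:262]=0;w[:,385:]=0
    w=cv2.morphologyEx(w.astype(np.uint8),cv2.MORPH_OPEN,np.ones((9,9)))
    X=P[w>0]; X=X[abs(X[:,0]-np.median(X[:,0]))<.003]
    c=X.mean(0);n=np.linalg.svd(X-c,full_matrices=False)[2][2];n*=-np.sign(n[0])
    print('bar in tool: y range mm',np.percentile(X[:,1],[.5,99.5])*1000,'mid',np.percentile(X[:,1],[.5,99.5]).mean()*1000,'x at',np.median(X[:,0])*1000,'-> gap under slide (slide bottom x -14.9)',np.median(X[:,0])*1000+14.94,'n',np.round(n,3))
    # edges of bar per row
    for r in (200,207,213):
        c=np.where(w[r])[0]; print('row',r,c.min() if len(c) else None,c.max() if len(c) else None,P[r,c.min()+1,1]*1000,P[r,c.max()-1,1]*1000)
    cs=cv2.HoughCircles(cv2.medianBlur(g,3)[150:215],cv2.HOUGH_GRADIENT,1,30,param1=120,param2=12,minRadius=9,maxRadius=20)
    if cs is not None:
        for x,y,r in cs[0][:3]:
            y+=150;dd=np.median(d[int(y)-3:int(y)+4,int(x)-3:int(x)+4]);q=T[:3,:3]@np.array([(x-K[0,2])/K[0,0]*dd,(y-K[1,2])/K[1,1]*dd,dd])+T[:3,3];print('circ',x,y,r,'tool mm',np.round(q*1000,1),'=> slide up-offset',56*-1-q[2]*1000+0.5)
if __name__=='__main__':chk(sys.argv[1])
E
python3 chk.py pics/w8.png
```

```text
bar in tool: y range mm [-14.74925686  18.40942755] mid 1.8300853443371035 x at 1.813525511808578 -> gap under slide (slide bottom x -14.9) 16.753525511808576 n [-0.999 -0.006  0.045]
row 200 277 365 -14.387713554457658 18.061981148154523
row 207 277 365 -14.371810571178605 18.181062298230923
row 213 277 365 -14.554281044782329 18.239157733616093
circ 291.5 180.5 13.8 tool mm [ -7.   -8.6 -48.3] => slide up-offset -7.206414682583336
circ 351.5 181.5 13.8 tool mm [ -7.1  12.4 -48. ] => slide up-offset -7.538896461263789
```

```bash
python3 -m creep '0 0 0.2 0.2 0 -0.005 0.004; 0 0 0 0 0 0 0; 0 0 0 0 0 0 0'
python3 tgt.py 3 5
python3 -m creep '0 0.5 0 0 0 0 0; 0 0.5 0 0 0 0 0; 0 0 0 0 0 0 0; 0 0 0 0 0 0 0'
python3 tgt.py 3 5; python3 chk.py pics/w9.png
```

```text
time_s: 13.52
eef_pos: [0.4832, 0.1852, 0.1063]
eef_rot: [-0.069, 0.852, -0.115, -0.506]
wrist_force: [0.4, -0.0, -0.4]
opening: 0.571
t 13.53 now-axes cm [1.44 0.05 0.16] final-axes cm [1.44 0.05 0.16] rotvec [ 0.001 -0.001  0.001]
slide rel face mm: up 6.6 y 0.5 n gap 17.4 force n,up,y [-0.5  0.1  0.1] open 0.571 tau [-0.02 -0.31  0.02]
time_s: 14.02
eef_pos: [0.4882, 0.1837, 0.0967]
eef_rot: [-0.069, 0.852, -0.115, -0.506]
wrist_force: [-0.6, -0.3, -1.4]
opening: 0.571
t 14.03 now-axes cm [0.35 0.04 0.16] final-axes cm [0.35 0.04 0.16] rotvec [ 0.001 -0.001  0.001]
slide rel face mm: up 6.5 y 0.4 n gap 6.5 force n,up,y [-1.  -1.2 -0.5] open 0.571 tau [ 0.02 -0.28  0.02]
bar in tool: y range mm [-16.55018758  16.51832501] mid -0.01593128677773205 x at -8.357253563693657 -> gap under slide (slide bottom x -14.9) 6.582746436306342 n [-0.999 -0.004  0.05 ]
row 200 269 364 -16.111920531796077 16.521931025036846
row 207 269 364 -16.21672005348934 16.390157407869474
row 213 269 363 -16.183765926502343 16.37445408668533
circ 348.5 181.5 16.1 tool mm [-17.3  10.5 -49.3] => slide up-offset -6.243061889265604
circ 284.5 180.5 16.0 tool mm [-17.1 -10.2 -49.5] => slide up-offset -5.953744624280887
```

```bash
python3 -m creep '0 0.4 0 0 0.001 -0.001 0.001; 0 0 0 0 0 0 0; 0 0.1 0 0 0 0 0; 0 0 0 0 0 0 0'
python3 tgt.py 0 5
```

```text
time_s: 14.58
eef_pos: [0.4907, 0.1831, 0.0921]
eef_rot: [-0.069, 0.852, -0.116, -0.506]
wrist_force: [0.2, 0.3, -1.7]
opening: 0.57
t 14.57 now-axes cm [0.13 0.05 0.16] final-axes cm [0.13 0.05 0.16] rotvec [ 0. -0.  0.]
slide rel face mm: up 6.6 y 0.5 n gap 1.3 force n,up,y [-1.5 -0.7  0.4] open 0.57 tau [-0.05 -0.27 -0.03]
```

```bash
python3 -m creep '0 0 0 0.2 0 0 0; 0 0 0 0.2 0 0 0; 0 0 0 0 0 0 0'
python3 tgt.py 0 0
python3 -m creep '0 0 0 0.1 0 0 0; 0 0 0 0 0 0 0'
python3 tgt.py 0 0; python3 chk.py pics/w10.png
```

```text
time_s: 14.95
eef_pos: [0.487, 0.1842, 0.0901]
eef_rot: [-0.069, 0.852, -0.116, -0.506]
wrist_force: [-0.9, -0.4, -0.2]
opening: 0.573
t 14.95 now-axes cm [0.14 0.05 0.23] final-axes cm [0.14 0.05 0.23] rotvec [ 0. -0.  0.]
slide rel face mm: up 2.3 y 0.5 n gap 1.4 force n,up,y [ 0.1 -0.8 -0.6] open 0.573 tau [ 0.02 -0.26  0.02]
time_s: 15.2
eef_pos: [0.4861, 0.1845, 0.0897]
eef_rot: [-0.069, 0.852, -0.116, -0.506]
wrist_force: [-0.0, -0.0, -0.2]
opening: 0.57
t 15.2 now-axes cm [0.15 0.06 0.13] final-axes cm [0.15 0.06 0.13] rotvec [ 0. -0.  0.]
slide rel face mm: up 1.3 y 0.6 n gap 1.5 force n,up,y [-0.1 -0.1 -0. ] open 0.57 tau [ 0.   -0.26  0.04]
bar in tool: y range mm [-16.47275655  16.6848114 ] mid 0.10602742419394892 x at -13.369234224010928 -> gap under slide (slide bottom x -14.9) 1.5707657759890719 n [-1.     0.003  0.001]
row 200 267 366 -16.19758313051214 16.448490246606067
row 207 275 366 -13.515169196759638 16.567649755382092
row 213 267 361 -16.388465784276647 15.112640514200056
circ 281.5 166.5 16.1 tool mm [-22.4 -10.6 -54.5] => slide up-offset -1.01066761580514
circ 351.5 165.5 16.1 tool mm [-22.2  10.9 -54.8] => slide up-offset -0.7301075737365963
```

```bash
python3 -m creep '0 0 0 0.05 0 0 0; 0 0 0 0 0 0 0'; python3 tgt.py 0 0
python3 -m creep '0 0 0 0.05 0 0 0; 0 0 0 0 0 0 0'; python3 tgt.py 0 0
```

```text
time_s: 15.5
eef_pos: [0.4858, 0.1846, 0.0896]
eef_rot: [-0.069, 0.852, -0.116, -0.506]
wrist_force: [0.1, -0.6, 0.3]
opening: 0.572
t 15.5 now-axes cm [0.15 0.06 0.09] final-axes cm [0.15 0.06 0.09] rotvec [ 0.    -0.001  0.   ]
slide rel face mm: up 0.9 y 0.6 n gap 1.5 force n,up,y [ 0.2  0.4 -0.6] open 0.572 tau [-0.   -0.32  0.02]
time_s: 15.75
eef_pos: [0.4855, 0.1847, 0.0894]
eef_rot: [-0.069, 0.852, -0.116, -0.506]
wrist_force: [-0.2, -0.8, -0.9]
opening: 0.566
t 15.75 now-axes cm [0.15 0.07 0.06] final-axes cm [0.15 0.07 0.06] rotvec [ 0.    -0.001  0.   ]
slide rel face mm: up 0.6 y 0.7 n gap 1.5 force n,up,y [-0.8 -0.4 -0.8] open 0.566 tau [-0.02 -0.23  0.02]
```

```bash
python3 -m creep '0 0 0 0.05 0 0 0; 0 0 0 0 0 0 0'; python3 tgt.py 0 0
```

```text
time_s: 16.0
eef_pos: [0.4854, 0.1848, 0.0895]
eef_rot: [-0.069, 0.852, -0.116, -0.506]
wrist_force: [0.1, -1.5, -1.2]
opening: 0.572
t 16.0 now-axes cm [0.16 0.07 0.06] final-axes cm [0.16 0.07 0.06] rotvec [ 0.    -0.002  0.001]
slide rel face mm: up 0.5 y 0.7 n gap 1.6 force n,up,y [-1.3 -0.2 -1.5] open 0.572 tau [-0.03 -0.15  0.1 ]
```

```bash
python3 -m creep '0 0.1 0 0 0 0 0; 0 0 0 0 0 0 0'; python3 tgt.py 0 0
python3 -m creep '0 0.05 0 0.03 0 0 0; 0 0.05 0 0.03 0 0 0'; python3 tgt.py 0 0
```

```text
time_s: 16.25
eef_pos: [0.486, 0.1847, 0.0886]
eef_rot: [-0.069, 0.852, -0.116, -0.506]
wrist_force: [0.0, -0.3, -0.7]
opening: 0.57
t 16.25 now-axes cm [0.06 0.08 0.06] final-axes cm [0.06 0.08 0.06] rotvec [ 0.    -0.002  0.001]
slide rel face mm: up 0.5 y 0.8 n gap 0.6 force n,up,y [-0.7 -0.3 -0.3] open 0.57 tau [-0.03 -0.16  0.01]
time_s: 16.5
eef_pos: [0.4862, 0.1848, 0.088]
eef_rot: [-0.069, 0.852, -0.116, -0.505]
wrist_force: [-7.5, -1.0, 11.7]
opening: 0.571
t 16.5 now-axes cm [-0.01  0.09  0.05] final-axes cm [-0.01  0.09  0.05] rotvec [ 0.    -0.002  0.001]
slide rel face mm: up 0.5 y 0.9 n gap -0.1 force n,up,y [13.6 -0.6 -3. ] open 0.571 tau [-0.03 -0.31  0.31]
```

```bash
python3 chk.py pics/w11.png; python3 tgt.py 0 0;python3 - <<'E'
from inhand import *
inhand('pics/w11b.png')
for c in('side','scene'):
    p,d=ctrl.camera(c);cv2.imwrite(f'pics/{c}11.png',cv2.resize(p[280:440,160:320] if c=='side' else p[90:190,330:450],None,fx=4,fy=4,interpolation=2))
E
```

```text
bar in tool: y range mm [-16.10876456  17.16411415] mid 0.5276747952583233 x at -14.800587041028823 -> gap under slide (slide bottom x -14.9) 0.13941295897117634 n [-1.     0.001 -0.001]
row 200 267 368 -16.069030790427615 17.093044710583474
row 207 268 368 -15.823598825952104 16.939826426098023
row 213 268 367 -15.769025730041433 16.89779796668379
circ 282.5 164.5 16.0 tool mm [-23.8 -10.1 -55.2] => slide up-offset -0.2952706732822108
circ 353.5 164.5 15.9 tool mm [-23.9  11.3 -55.2] => slide up-offset -0.2858248352194366
t 16.55 now-axes cm [-0.    0.09  0.05] final-axes cm [-0.    0.09  0.05] rotvec [ 0.    -0.002  0.001]
slide rel face mm: up 0.5 y 0.9 n gap -0.0 force n,up,y [ 7.3  0.4 -2.7] open 0.573 tau [-0.03 -0.26  0.21]
in hand n [-1.0e+00 -3.0e-04 -4.9e-03] top x at axis mm -23.074516087890487 z min(upslope edge) [-36.6369114  -36.22110407] rect ((-0.07677841186523438, -2.387969970703125), (50.07837677001953, 69.08622741699219), 0.032661665230989456) y [-24.51338414  24.35692266]
```

View pics/side11.png

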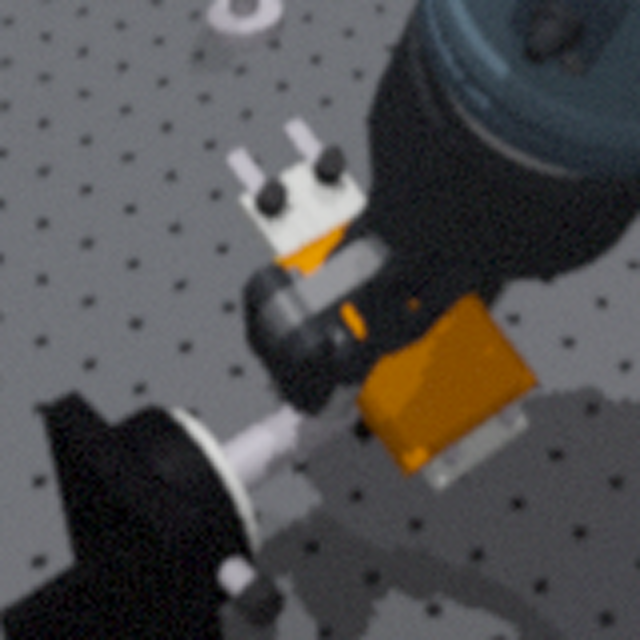

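View pics/w11.png

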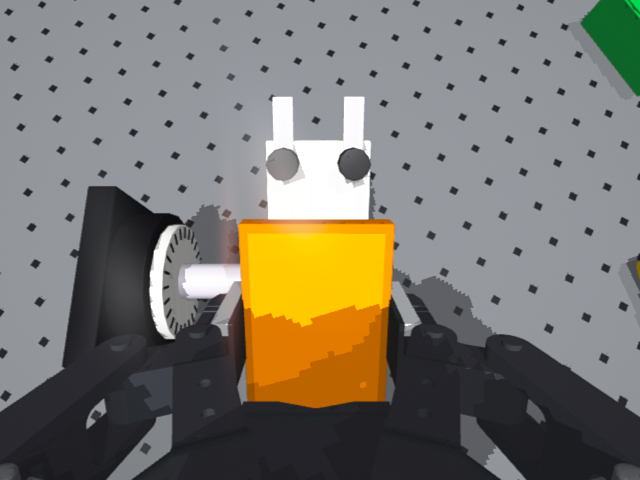

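```bash
python3 -m creep '0 -0.08 0 0 0 0 0; 0 0 0.08 0 0 0.002 -0.001; 0 0 0 0 0 0 0'; python3 tgt.py 0 0
python3 -m creep '0 0 0 0.1 0 0 0; 0 0 0 0.1 0 0 0'; python3 tgt.py 0 0;python3 chk.py pics/w12.png | head -1
```

```text
time_s: 17.08
eef_pos: [0.4857, 0.1842, 0.0888]
eef_rot: [-0.069, 0.853, -0.115, -0.504]
wrist_force: [0.3, -1.8, 0.2]
opening: 0.567
t 17.07 now-axes cm [0.08 0.03 0.06] final-axes cm [0.08 0.03 0.06] rotvec [ 0.    -0.005  0.002]
slide rel face mm: up 0.5 y 0.2 n gap 0.8 force n,up,y [-0.2  0.8 -1.6] open 0.567 tau [-0.03 -0.17 -0.  ]
time_s: 17.32
eef_pos: [0.4855, 0.1845, 0.0889]
eef_rot: [-0.069, 0.854, -0.115, -0.503]
wrist_force: [4.2, -4.2, 2.1]
opening: 0.57
t 17.32 now-axes cm [0.11 0.04 0.04] final-axes cm [0.11 0.04 0.04] rotvec [ 0.    -0.008  0.003]
slide rel face mm: up 0.2 y 0.4 n gap 1.1 force n,up,y [-0.6  5.6 -2.9] open 0.57 tau [-0.08  0.57  0.39]
bar in tool: y range mm [-16.47392432  16.64194882] mid 0.08401224921840769 x at -13.447090198827366 -> gap under slide (slide bottom x -14.9) 1.4929098011726332 n [-1.    -0.002 -0.006]
```

```bash
python3 -m creep '0 0.06 0.02 0 0 -0.008 0.003; 0 0.04 0 0.02 0 -0.002 0'; python3 tgt.py 0 0
python3 -m creep '0 0.06 0 0.04 0 0 0; 0 0.06 0 0.04 0 0 0'; python3 tgt.py 0 0;python3 chk.py pics/w13.png
```

```text
time_s: 17.62
eef_pos: [0.4858, 0.1842, 0.0881]
eef_rot: [-0.069, 0.851, -0.116, -0.508]
wrist_force: [-0.5, -0.9, 4.2]
opening: 0.568
t 17.62 now-axes cm [0.01 0.03 0.03] final-axes cm [0.01 0.03 0.03] rotvec [ 0.     0.003 -0.   ]
slide rel face mm: up 0.4 y 0.3 n gap 0.1 force n,up,y [ 3.8  1.8 -1. ] open 0.568 tau [0.03 0.1  0.22]
time_s: 17.88
eef_pos: [0.486, 0.1842, 0.0879]
eef_rot: [-0.069, 0.851, -0.116, -0.507]
wrist_force: [-8.8, -2.2, 15.0]
opening: 0.567
t 17.88 now-axes cm [-0.01  0.03  0.04] final-axes cm [-0.01  0.03  0.04] rotvec [ 0.     0.001 -0.001]
slide rel face mm: up 0.4 y 0.3 n gap -0.1 force n,up,y [17.   0.3 -4.4] open 0.567 tau [ 0.01 -0.03  0.58]
bar in tool: y range mm [-16.72080111  16.26302924] mid -0.22888593094580295 x at -14.99053065466499 -> gap under slide (slide bottom x -14.9) -0.05053065466499085 n [-1.     0.002  0.003]
row 200 266 366 -16.193131657820842 16.17434602379675
row 207 266 363 -16.409466029953965 15.373321134832203
row 213 270 363 -15.118370939653488 15.428799989162336
circ 280.5 164.5 16.1 tool mm [-24.1 -10.7 -55.2] => slide up-offset -0.2687626990224814
circ 351.5 164.5 15.8 tool mm [-23.9  10.7 -55.2] => slide up-offset -0.27913030982266207
```

```bash
python3 -m creep '0 0.03 0 0.04 0 0 0; 0 0.03 0 0.04 0 0 0'; python3 tgt.py 0 0
python3 - <<'E'
from inhand import *
from tgt import tgt
inhand('pics/w14.png');tgt(0,0)
for c in('side','scene'):
    p,d=ctrl.camera(c);cv2.imwrite(f'pics/{c}14.png',cv2.resize(p[280:440,160:320] if c=='side' else p[90:190,330:450],None,fx=4,fy=4,interpolation=2))
    if c=='side':
        m=amber(p)&(d>0);m[:320]=0;P=cloud(c,d)[m];cc,n,Y=plane(P);print('slide top from side: tilt',np.arccos(n[2]),n,len(Y))
tgt(0,0)
E
```

```text
time_s: 18.18
eef_pos: [0.4859, 0.1843, 0.088]
eef_rot: [-0.069, 0.852, -0.117, -0.506]
wrist_force: [-1.2, -2.2, 5.2]
opening: 0.575
t 18.18 now-axes cm [0.   0.03 0.04] final-axes cm [0.   0.03 0.04] rotvec [ 0.    -0.    -0.001]
slide rel face mm: up 0.4 y 0.3 n gap 0.0 force n,up,y [ 4.8  2.  -2.4] open 0.575 tau [-0.06  0.27  0.32]
in hand n [-1.0e+00 -2.0e-04 -2.6e-03] top x at axis mm -23.06588467735909 z min(upslope edge) [-36.66517088 -36.26686156] rect ((-0.07772445678710938, -2.374164581298828), (49.93917465209961, 69.13256072998047), 0.0826326310634613) y [-24.48856857  24.358323  ]
t 18.23 now-axes cm [0.   0.03 0.04] final-axes cm [0.   0.03 0.04] rotvec [ 0.    -0.    -0.001]
slide rel face mm: up 0.4 y 0.4 n gap 0.0 force n,up,y [ 5.4  3.  -3.7] open 0.572 tau [0.02 0.23 0.31]
slide top from side: tilt 0.5736164144320103 [-0.51114376 -0.18228065  0.83994394] 1011
t 18.32 now-axes cm [0.   0.04 0.04] final-axes cm [0.   0.04 0.04] rotvec [ 0.     0.    -0.001]
slide rel face mm: up 0.4 y 0.4 n gap 0.0 force n,up,y [ 5.4  2.4 -2.8] open 0.572 tau [0.03 0.2  0.33]
```

View pics/side14.png

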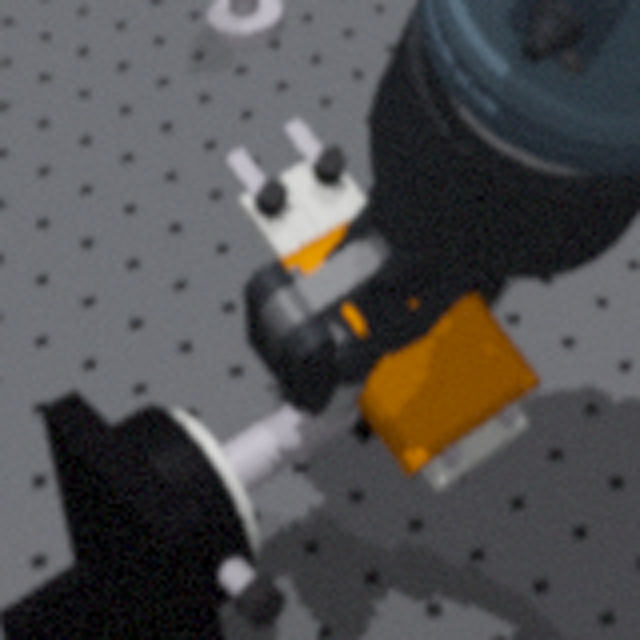

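View pics/scene14.png

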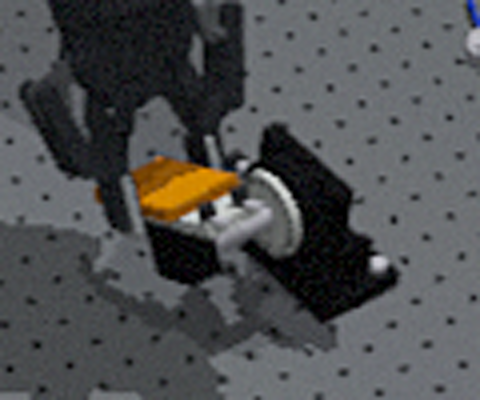

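Side view: screws are at about (227.5,329.5) and (242.5,321), matching the starting picture, so the stage hasn't shifted. The amber slide lies on the bar with its lower edge just above the pins. Pressing steady at about 5 N; handing in.

```bash
python3 - <<'E'
from bench import ctrl
print(ctrl.hand_in())
E
```

```text
the job is handed in; nothing more can be done
None
```

I picked the amber slide off the white rest across its width, tipped it to the stage's slope and laid it coated side up on the face. It's against the pins, and the gripper is still holding and pressing it there. I handed in at about 18.3 s; no verdict came back.

**Last checks:**
- **Slope:** the stage measured about 0.498 rad and the face runs at a yaw of −0.27. The screws sit in the same pixels as at the start, so the stage hasn't moved.
- **Flush:** the gap under the slide is 0.0 to 0.1 mm, and slide and bar are parallel to within about 0.005 rad in the wrist view.
- **Centring:** within about 0.2 mm across the bar by the wrist camera. My first estimate of the face position gives about 0.4 mm instead, and I trusted the wrist camera.
- **Pins:** when I pushed it down the slope, the slide stopped with about 5.6 N of resistance. My position estimate still shows it 0.1 to 0.4 mm up the slope, which is within calibration error. At the end it was pushing on the pins with about 2 to 3 N.
- **Press:** it ended at about 5 N, after a brief reading of 17 N while seating. The grip held steady throughout.

**Check that disagreed:** a rough fit to the slide's top from the side camera gave a tilt of 0.57 rad. I set it aside because it probably mixes in the slide's amber edges, and the wrist view doesn't support it.

I didn't go near the other optics or the driver, but I didn't re-measure where they are at the end.

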